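# Put the battery cell away in its case and snap the lid shut

### The job

Take the loose battery cell from the small bench cradle and lay it, without dropping it, in the groove inside the open case. Then fold the lid down and press its front edge past the catch until it snaps fully shut. Leave the tub, the mug and the screwdriver where they are.

Things in the scene. Friction and masses are not known exactly. Their poses are not given: they have to be found in the camera images.
- cell: the loose battery cell: a smooth black cylinder with flat steel ends, 21 mm in diameter, 70 mm long, about 70 g; both ends are alike. Its x axis runs along the cylinder. It starts lying along the bench cradle's groove and rolls out if pushed sideways. Use point cell_center for its position.
- cell_center (a point): the middle of the battery cell, on its axis
- cradle: fixed bench cradle: aluminium foot plate 85 x 56 x 6 mm with a narrow rail with a V groove along its x axis, 64 mm long, 19 mm wide over all (narrower than the cell: fingers pass down beside it). A cell in the groove lies level along x, over the cradle's centre line, its axis 36 mm above the bench. Origin: centre of the underside; z up.
- case: fixed battery case: an open-topped grey plastic box 115 mm (x) by 150 mm (y) by 50 mm high, walls 4 mm, inner floor 6 mm above the bench. Origin: centre of the underside; +x towards the hinge, -x towards the front with the catch; z up.
- groove (a point): where the middle of the stowed cell belongs, 34 mm above the bench in the middle of the case: a V-grooved rail 19 mm wide, 104 mm long, runs along the case's x axis, like the cradle's. Any place along it between the walls will do. Either side is free for fingers down to 10 mm above the bench. A cell in it clears the shut lid by 5 mm. Axes as the case's.
- lid (a joint): lid angle: 0 shut, growing as it opens, stop at 2.1; starts at 1.6 to 1.9, standing up, leaning a little back. Stiff hinge: it stays where left; about 1 N at the front edge moves it. Going down it meets the sprung catch at about 0.1 and stays ajar; some 8 to 15 N down on the front edge push it past; below about 0.035 it snaps to under 0.02 and is held.
- lid_press (a point): point to press, on the lid's outer face midway across, 100 mm from the hinge line. The lid is a plate 116 mm long from hinge line to front edge, 150 mm wide, 5 mm thick; a 36 mm wide tab in the middle reaches 128 mm. Shut, its outer face is 55 mm above the bench. Axes as the case's when shut, turning with the lid: x towards the hinge, z out of the outer face.
- lid_hinge (a point): middle of the hinge line, at the case's far (+x) upper edge, 57.5 mm from the case's centre and 50 mm above the bench; the hinge line runs along the case's y axis
- tub: bystander: small white screw-top tub, 50 mm in diameter, 45 mm high; origin under its centre; not to be disturbed
- mug: bystander: white mug 78 mm in diameter, 92 mm high, with pens and brushes standing up to 170 mm; origin under its centre; not to be disturbed
- driver: bystander: screwdriver with wooden handle, 160 mm long, lying on the bench; not to be disturbed
Mind the look-alikes: they are no part of the job. Several things have the shape of the cell; the one meant has the colours described above. What is shaped like the cradle but turquoise is not meant.

How it is judged:
On the way:
1. the cell lies released in the groove of the case, the lid still open (x of cell_center in the frame of case between -0.02 and 0.02 m and y of cell_center in the frame of case between -0.005 and 0.005 m and z of cell_center in the frame of case between 0.029 and 0.039 m and angle between the x axis of cell and the x axis of case, either way round below 0.12 rad and contact force between the fingers and cell below 0.1 N and value of joint lid above 0.4 rad), for 0.2 s.
At the end, for the whole second after the job is handed in: The lid is snapped shut (its angle below 0.03 rad, that is past the catch) and the cell lies still in the case's groove: its middle within 20 mm of the case's centre along the groove, 5 mm across it and 29 to 39 mm above the bench, its axis within 0.12 rad of the groove's (x of cell_center in the frame of case between -0.02 and 0.02 m and y of cell_center in the frame of case between -0.005 and 0.005 m and z of cell_center in the frame of case between 0.029 and 0.039 m and angle between the x axis of cell and the x axis of case, either way round below 0.12 rad and contact force between the fingers and cell below 0.1 N and value of joint lid below 0.03 rad and linear speed of cell below 0.02 m/s); the robot touches nothing.
It fails at once if the cell falls freely: faster than 0.7 m/s with no finger on it (linear speed of cell above 0.7 m/s and contact force between the fingers and cell below 0.1 N).
It fails at once if the tub is pushed more than 30 mm from its place (distance of tub from where it was at the start of the episode above 0.03 m).
It fails at once if the mug is pushed more than 30 mm from its place (distance of mug from where it was at the start of the episode above 0.03 m).
It fails at once if the screwdriver is pushed more than 30 mm from its place (distance of driver from where it was at the start of the episode above 0.03 m).
It also fails if it takes over 58 s, if anything falls off the work surface, if the arm or the gripper's body presses on something with over 40 N, if the wrist force passes 120 N, or if a joint passes its speed limit or range.

### The arm

A 6-joint arm with a two-finger parallel gripper is mounted at the origin on the work surface. World frame = base frame: x ahead of the robot, y to its left, z up, the work surface at z = 0. Lengths are in m, angles in rad, forces in N, time in s.
With the tool pointing down it reaches from about 0.35 to 0.975 m from the base axis. Payload 4.9 kg.
Tool frame: the origin (TCP) lies at the very end of the fingers, on their centre line; the grasp point (between the pads) lies 19 mm behind it; z points along the fingers, y is the direction in which the jaws open and shut (so a half turn about z gives the same grasp; the last joint's range is limited). The gripper opens to 85 mm and grips with 20 to 120 N. Pads are 22 mm wide; open, the fingers measure 114 mm over their backs; the gripper's body (76 mm by 85 mm) begins 54 mm behind the grasp point. The pads swing forward as they close: fully open they stand 13 mm farther back than shut.
Start: joints at [1.07, 0.053, 1.613, -0, 1.476, -0.119], TCP at [0.233, 0.58, 0.231] pointing down, gripper open.
Joint ranges: [-3.01, 3.01], [-1.01, 2.22], [0.06, 2.58], [-1.02, 4.17], [0.09, 2.62], [-3.14, 3.14]. Speed limits (rad/s): [2.57, 2.57, 3.14, 3.14, 3.14, 3.14].

### API

Orientations are given as a unit quaternion [w, x, y, z].
In Python, from plant import state, grab_frame, camera_model, job_done, search_frame, masks_of, place_of gives the robot as it stands.
- The arm moves only by the tool drive_tool, never from a script. Its argument "series" is a list of rows, each a list of 2 entries, a list of its own where there are three numbers: the shift along the world's x, y, z in m, then the turn, a rotation vector about the world's x, y, z in degrees. A call has 1 to 8 rows; each row is the pose to reach, as a shift and turn from the pose commanded when the call began; what a row does not reach only later rows make up. A row lasts 1/10 s, in which the tool goes at most 50 mm and 8.59 degrees, less where a joint would pass 70% of its speed; a pose out of reach is approached as far as the arm can. A call with a gripper value outside its range is refused whole. "fingers" is the closure, from -1 (fully open) to 1 (shut), so that 0 is half open, set as the call begins (left out, the last holds). The fingers move at their own pace and stop on an object; the grip force is fixed at half the most. Time passes only in rows, so rows that repeat a pose let the fingers close. It gives the time, the measured TCP pose, the force and the opening at its end, in the units of the state.
- state(): the state, without advancing time (a new reading comes with each control period).
- grab_frame(name): name is "scene" or "top" or "wrist"; returns the picture (384x512x3 uint8, red, green, blue); there is no depth.
- camera_model(name): a dict with "fovy" (degrees; the focal length in pixels is half the picture's height over the tangent of half this angle, whatever the lens; pixels are square), "cx", "cy" (the principal point, pixels), "rvec" (rotation vector, rad) and "tvec" (3), from world to camera coordinates, as OpenCV has them. Camera axes: x right, y down, z forward; pixel columns grow to the right and rows downward; lengths in m; the calibration is good to about 2 mm. A picture is of the moment at which its call begins: read the wrist's pose just before it. camera_model takes no time and is no camera call; for the wrist camera it gives the pose at the moment of the call.
- job_done(): hands the job in, once; it reports no verdict.
Trained networks look in the newest picture that a camera, given by its name, has taken for a name from the list of things; names that differ only in an ending like _2 or _b are one class to them, and where a whole thing is asked for, a point or a joint stands for the part that bears it (a point fixed in the world has none). Each returns a list of dicts, best first, with "confidence" (0 to 1); they miss things now and then, are a little off and sometimes report something else, mostly with a low value. They report only what shows in the picture. A call takes as long as a camera call. They do not tell look-alikes from the thing itself.
- search_frame(camera, name): "location" ([x, y, z] in m, in world coordinates, good to about 4 mm: the middle of the surface that is visible of it).
- masks_of(camera, name): "pixels" (384x512 bool, what is visible of it).
- place_of(camera, name): "location" ([x, y, z] in m, in world coordinates, good to about 4 mm: a listed point, or the origin of a listed thing).
The state is a dict: "time": time; "joint_pos": joint angles; "joint_vel": joint speeds; "joint_efforts": joint torques, N m; "tool_pos": TCP position; "tool_rot": TCP orientation; "contact_force": force on the tool from outside, world axes, zero at the start; "ft_torque": the same for the moment, N m; "gripper_width": opening from 0.0 (shut) to 1.0 (fully open).
Only numpy, scipy, OpenCV 4.12 (cv2) and the standard library are available. Lean on these libraries where they do the work, as an engineer would, in place of code of your own. Each camera call takes 0.05 s, during which the arm holds its last target.

## Working session

There is one attempt and no reset: what is moved stays moved. The work goes in short steps, Python scripts to look and compute and a tool call to move; the robot and the scene stay as the last step left them, time stands still between calls to the robot, and variables do not carry over. Pictures are saved under pics/ and viewed, and the job is handed in when it is done.

Besides the shell and the picture viewer there is one more tool, called by a JSON object that holds its "op" and its "data". drive_tool: Moves the arm, as the interface text tells. Its arguments: {"type":"object","properties":{"series":{"type":"array","items":{"type":"array"}},"fingers":{"type":"number"}},"required":["series"]}

```bash
mkdir -p pics; ls; python3 - <<'E'
from plant import *
import cv2
for n in ["scene","top"]:
    f=grab_frame(n); cv2.imwrite(f"pics/{n}0.png",f[:,:,::-1])
    for t in ["cell","cradle","case","groove","lid_press","lid_hinge","tub","mug","driver"]:
        print(n,t,[(([round(v,3) for v in d["location"]]),round(d["confidence"],2)) for d in place_of(n,t)])
print(state())
E
```

```text
pics
scene cell [([0.544, 0.253, -0.002], 0.57), ([0.512, 0.141, 0.021], 0.55), ([0.545, -0.145, 0.047], 0.2)]
scene cradle [([0.515, 0.141, -0.001], 0.57), ([0.645, 0.177, 0.003], 0.56)]
scene case [([0.494, -0.148, 0.001], 0.77)]
scene groove [([0.492, -0.148, 0.036], 0.79)]
scene lid_press [([0.577, -0.146, 0.147], 0.59)]
scene lid_hinge [([0.546, -0.145, 0.047], 0.58)]
scene tub [([0.694, -0.011, -0.001], 0.87)]
scene mug [([0.676, 0.375, -0.002], 0.8)]
scene driver [([0.804, 0.025, -0.001], 0.79)]
top cell [([0.514, 0.142, 0.026], 0.91), ([0.55, 0.25, 0.003], 0.79)]
top cradle [([0.513, 0.137, -0.001], 0.96), ([0.645, 0.184, 0.001], 0.75)]
top case [([0.49, -0.151, -0.001], 0.58)]
top groove [([0.488, -0.148, 0.033], 0.74)]
top lid_press [([0.516, 0.143, 0.039], 0.68), ([0.576, -0.148, 0.146], 0.66)]
top lid_hinge [([0.55, -0.151, 0.049], 0.71)]
top tub [([0.688, -0.015, -0.005], 0.75), ([0.489, -0.153, -0.0], 0.56)]
top mug [([0.679, 0.38, -0.003], 0.86)]
top driver [([0.688, -0.015, 0.0], 0.67), ([0.803, 0.025, -0.001], 0.64)]
{'time': 1.0, 'joint_pos': array([ 1.07000750e+00,  5.27033712e-02,  1.61289870e+00,  3.65184487e-06,
        1.47600294e+00, -1.19004918e-01]), 'joint_vel': array([ 0.0001698 , -0.00027885,  0.00155508, -0.00048866, -0.00010802,
        0.00068302]), 'joint_efforts': array([ 1.95803070e-03, -3.93658984e+01, -3.70486414e+01,  3.17507087e-07,
        1.24686348e-04, -1.00777635e-05]), 'tool_pos': array([0.23285269, 0.57998358, 0.23130226]), 'tool_rot': array([-3.61503950e-06,  1.89734890e-01,  9.81835359e-01, -5.32893202e-06]), 'contact_force': array([0.36287384, 0.45358608, 0.646837  ]), 'ft_torque': array([ 0.03218407, -0.01302056,  0.00191183]), 'gripper_width': 1.0043001794676707}
```

View pics/scene0.png

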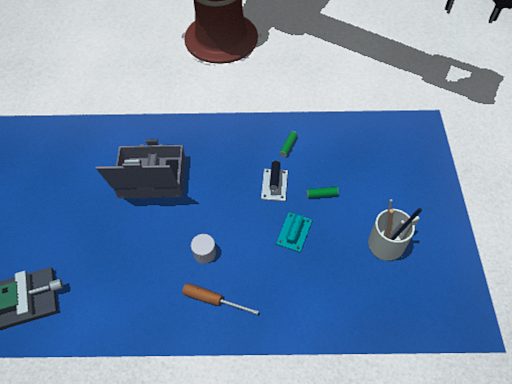

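View pics/top0.png

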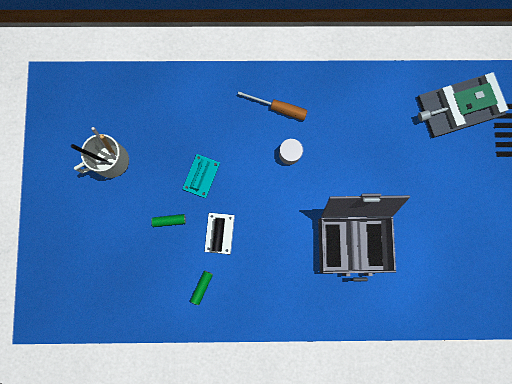

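Black cell is in the silver cradle (top image about 218,235). The case, with its lid up, is at (357,240). Next I need the orientations.

```bash
cat > h.py <<'E'
from plant import *
import cv2, numpy as np
def unproj(cam,uv,z):
    m=camera_model(cam); R=cv2.Rodrigues(np.array(m["rvec"],float))[0]; t=np.array(m["tvec"],float)
    f=192/np.tan(np.radians(m["fovy"])/2)
    uv=np.atleast_2d(uv).astype(float)
    d=np.c_[(uv[:,0]-m["cx"])/f,(uv[:,1]-m["cy"])/f,np.ones(len(uv))]@R
    c=-R.T@t
    return c+d*((z-c[2])/d[:,2])[:,None]
def proj(cam,P):
    m=camera_model(cam); R=cv2.Rodrigues(np.array(m["rvec"],float))[0]; t=np.array(m["tvec"],float)
    f=192/np.tan(np.radians(m["fovy"])/2)
    c=np.atleast_2d(P)@R.T+t
    return np.c_[c[:,0]/c[:,2]*f+m["cx"],c[:,1]/c[:,2]*f+m["cy"]]
def rect(pts):
    (c,s,a)=cv2.minAreaRect(pts[:,:2].astype(np.float32)*1000); return np.round(c,1),np.round(s,1),round(a,1)
E
python3 - <<'E'
from h import *
f=grab_frame("top")
m=camera_model("top");print(m)
for n,z in [("cell",.036),("cradle",.006),("case",.05)]:
    for d in masks_of("top",n):
        v,u=np.nonzero(d["pixels"])
        p=unproj("top",np.c_[u,v],z)
        q=p[:,:2]-p[:,:2].mean(0); w,V=np.linalg.eigh(q.T@q)
        print(n,d["confidence"],len(u),p.mean(0).round(4),f[v,u].mean(0).round(),rect(p),"pca",np.degrees(np.arctan(V[1,1]/V[0,1])).round(1))
cv2.imwrite("pics/topcase.png",cv2.resize(f[180:295,300:420,::-1],None,fx=5,fy=5,interpolation=2))
cv2.imwrite("pics/topcell.png",cv2.resize(f[200:265,190:250,::-1],None,fx=8,fy=8,interpolation=2))
E
```

```text
{'fovy': 42.99684526715279, 'cx': 253.68547147130013, 'cy': 187.53728465125826, 'rvec': array([ 2.14733774, -2.16271786,  0.16356353]), 'tvec': array([0.07074704, 0.61266208, 0.98705455])}
cell 0.92 310 [0.4082 0.1759 0.036 ] [ 12. 132.  52.] (array([407.5, 176.2]), array([20.2, 68.5]), 65.8) pca -24.3
cell 0.83 308 [0.5462 0.2481 0.036 ] [ 11. 130.  52.] (array([546. , 247.7]), array([20., 70.]), 6.0) pca -83.9
cell 0.56 299 [0.516 0.142 0.036] [29. 30. 33.] (array([516.3, 142.3]), array([20.2, 67.4]), 84.3) pca -5.2
cell 0.43 1554 [ 0.5744 -0.1662  0.036 ] [66. 66. 72.] (array([ 575.2, -170.8]), array([182. ,  46.9]), 89.6) pca -87.1
cell 0.21 652 [0.5203 0.1387 0.036 ] [212. 222. 221.] (array([518.7, 139.9]), array([54.2, 82.5]), 83.6) pca -5.9
cradle 0.71 989 [0.6451 0.1816 0.006 ] [  3. 161. 167.] (array([645.3, 181.5]), array([57. , 85.7]), 68.4) pca -21.1
cradle 0.69 673 [0.5214 0.1402 0.006 ] [211. 220. 220.] (array([520. , 141.1]), array([57.1, 84.7]), 84.6) pca 0.4
case 0.7 6072 [ 0.5126 -0.1497  0.05  ] [77. 79. 86.] (array([ 508.9, -156.6]), array([188.2, 185.4]), 85.7) pca -36.1
case 0.21 1580 [ 0.5735 -0.1624  0.05  ] [66. 67. 73.] (array([ 575.1, -166.3]), array([ 47.2, 182.5]), 1.0) pca -86.4
```

View case.

View pics/topcase.png

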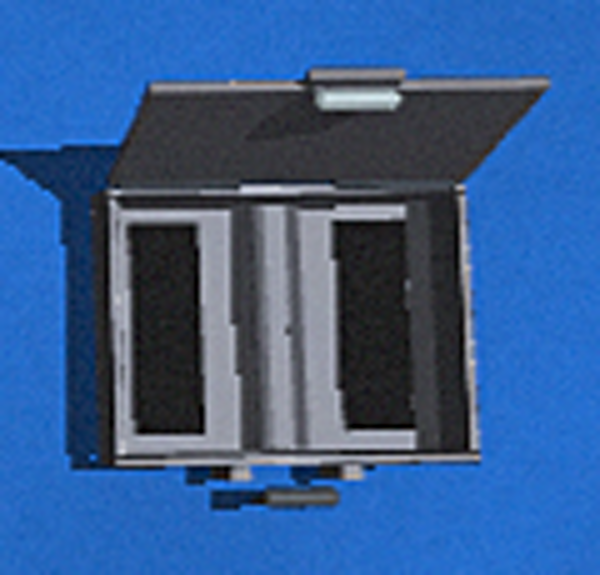

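View pics/topcell.png

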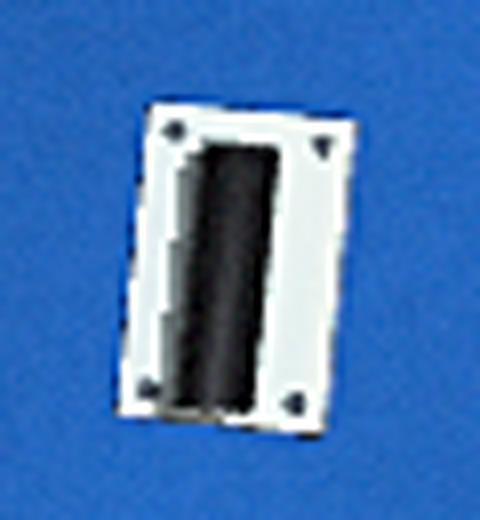

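```bash
python3 - <<'E'
from h import *
px=np.array([[115,458],[480,458],[465,187],[105,190]])/5+[299.9,179.9]
P=unproj("top",px,.05);print(P.round(4), P.mean(0))
e=P[1]-P[0];print(np.degrees(np.arctan2(e[0],-e[1]))); e=P[2]-P[3];print(np.degrees(np.arctan2(e[0],-e[1])))
print(search_frame("top","lid_press"))
E
```

```text
[[ 0.4374 -0.074   0.05  ]
 [ 0.4362 -0.2242  0.05  ]
 [ 0.5476 -0.2233  0.05  ]
 [ 0.5474 -0.0729  0.05  ]] [ 0.49213461 -0.14859073  0.05      ]
-0.4779161392772728
0.07318941271387329
[{'location': [0.5637, -0.1466, 0.1206], 'confidence': 0.57}]
```

{"op": "drive_tool", "data": {"series": [[[0.03,-0.04,0],[0,0,2]],[[0.06,-0.08,0],[0,0,4]],[[0.09,-0.12,0],[0,0,6]],[[0.12,-0.16,0],[0,0,8]],[[0.15,-0.2,0],[0,0,10]],[[0.18,-0.24,0],[0,0,12]],[[0.21,-0.28,0],[0,0,14]],[[0.24,-0.32,0],[0,0,16]]], "fingers": -1}}

```text
time: 2.05
tool_pos: [0.4738, 0.2582, 0.2316]
tool_rot: [0.0, 0.05, 0.999, 0.0]
contact_force: [0.4, 0.4, 0.6]
gripper_width: 1.003
```

{"op": "drive_tool", "data": {"series": [[[0.012,-0.04,-0.01],[0,0,0]],[[0.025,-0.08,-0.03],[0,0,0]],[[0.042,-0.116,-0.06],[0,0,0]],[[0.042,-0.116,-0.09],[0,0,0]],[[0.042,-0.116,-0.09],[0,0,0]]]}}

```text
time: 2.55
tool_pos: [0.5118, 0.1424, 0.1364]
tool_rot: [-0.005, 0.052, 0.999, -0.001]
contact_force: [-0.8, -0.4, -0.6]
gripper_width: 0.997
```

```bash
python3 - <<'E'
from h import *
f=grab_frame("wrist"); cv2.imwrite("pics/w1.png",f[:,:,::-1])
m=camera_model("wrist");R=cv2.Rodrigues(m["rvec"])[0];print("cam",-R.T@m["tvec"],state()["tool_pos"])
for n,z in [("cell",.036),("cradle",.006)]:
    for d in masks_of("wrist",n):
        v,u=np.nonzero(d["pixels"])
        p=unproj("wrist",np.c_[u,v],z)
        print(n,d["confidence"],len(u),f[v,u].mean(0).round(),rect(p))
E
```

```text
cam [0.43265558 0.15198639 0.28186682] [0.51322855 0.14341195 0.13912606]
cell 0.77 1534 [ 14. 197.  89.] (array([540.8, 246.1]), array([21.1, 69.4]), 6.4)
cell 0.72 2477 [141. 154. 147.] (array([666.8, 378.5]), array([109.7,  54.7]), 47.2)
cell 0.6 2434 [ 21. 138.  74.] (array([408.2, 178. ]), array([20.5, 68.4]), 65.8)
cell 0.57 1935 [56. 61. 64.] (array([520.7, 143.4]), array([22.1, 78.6]), 84.7)
cradle 0.76 3502 [  4. 215. 220.] (array([658. , 183.2]), array([ 59.4, 100.5]), 69.3)
cradle 0.59 3021 [203. 213. 216.] (array([524.5, 143.1]), array([57.9, 89. ]), 84.3)
```

View pics/w1.png

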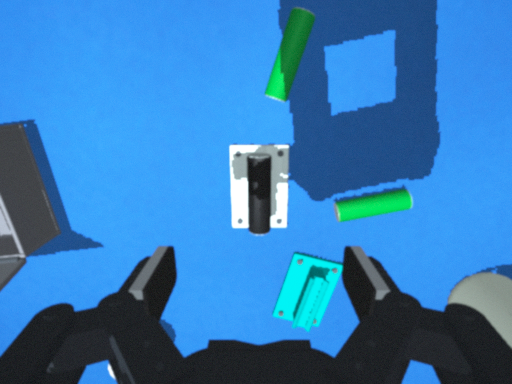

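{"op": "drive_tool", "data": {"series": [[[0.002,-0.001,-0.03],[0,0,0]],[[0.002,-0.001,-0.06],[0,0,0]],[[0.002,-0.001,-0.085],[0,0,0]],[[0.002,-0.001,-0.105],[0,0,0]],[[0.002,-0.001,-0.118],[0,0,0]],[[0.002,-0.001,-0.124],[0,0,0]],[[0.002,-0.001,-0.124],[0,0,0]]]}}

```text
time: 3.4
tool_pos: [0.5172, 0.1435, 0.0178]
tool_rot: [0.0, 0.051, 0.999, 0.0]
contact_force: [-0.2, -0.5, -1.1]
gripper_width: 1.006
```

```bash
python3 - <<'E'
from h import *
f=grab_frame("wrist"); cv2.imwrite("pics/w2.png",f[:,:,::-1]);s=state();print(s["tool_pos"],s["tool_rot"])
E
```

```text
[0.51771979 0.14341981 0.01843324] [8.44215035e-04 5.09501685e-02 9.98700829e-01 1.48716103e-04]
```

View pics/w2.png

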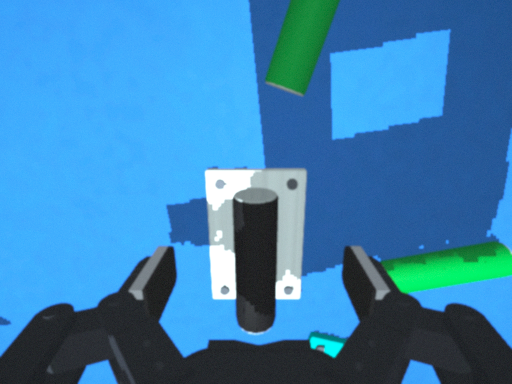

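Cell (axis column about 256) is centred between the pads (165 and 353). Closing.

{"op": "drive_tool", "data": {"series": [[[0,0,0],[0,0,0]],[[0,0,0],[0,0,0]],[[0,0,0],[0,0,0]],[[0,0,0],[0,0,0]],[[0,0,0],[0,0,0]],[[0,0,0],[0,0,0]]], "fingers": 1}}

```text
time: 4.05
tool_pos: [0.517, 0.1417, 0.0179]
tool_rot: [-0.0, 0.051, 0.999, -0.001]
contact_force: [-2.5, -3.7, 3.6]
gripper_width: 0.22
```

```bash
python3 - <<'E'
from h import *
f=grab_frame("wrist"); cv2.imwrite("pics/w3.png",f[:,:,::-1]);s=state();print(s["tool_pos"],s["gripper_width"]);t=s["tool_pos"]
print(proj("wrist",[t+[0,0,.019],t+[.035,-.0035,.019],t+[-.035,.0035,.019]]))
E
```

```text
[0.51702074 0.14171501 0.01788158] 0.2228943099141886
[[258.67118083 267.55406468]
 [258.83769761 324.7441971 ]
 [258.47632946 200.63242661]]
```

View pics/w3.png

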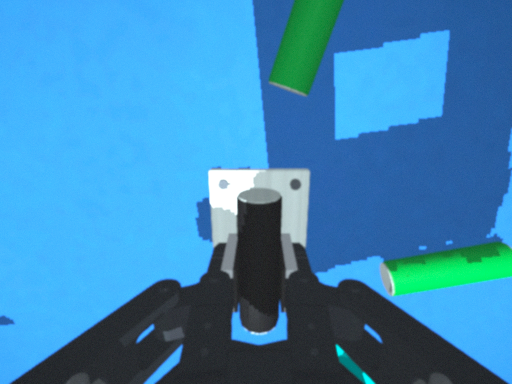

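{"op": "drive_tool", "data": {"series": [[[0,0,0.02],[0,0,0]],[[0,0,0.055],[0,0,0]],[[-0.005,-0.01,0.09],[0,0,0.5]],[[-0.015,-0.04,0.11],[0,0,2]],[[-0.025,-0.08,0.12],[0,0,4]],[[-0.031,-0.12,0.12],[0,0,5.7]],[[-0.031,-0.16,0.12],[0,0,5.7]],[[-0.031,-0.2,0.12],[0,0,5.7]]]}}

```text
time: 4.9
tool_pos: [0.4854, -0.0584, 0.1375]
tool_rot: [0.0, 0.001, 1.0, -0.0]
contact_force: [1.5, -0.7, -0.3]
gripper_width: 0.221
```

{"op": "drive_tool", "data": {"series": [[[0,-0.04,0],[0,0,0]],[[0,-0.07,0],[0,0,0]],[[0,-0.0916,0],[0,0,0]],[[0,-0.0916,0],[0,0,0]],[[0,-0.0916,0],[0,0,0]]]}}

```text
time: 5.4
tool_pos: [0.4856, -0.1485, 0.137]
tool_rot: [-0.0, 0.002, 1.0, 0.0]
contact_force: [-0.4, 0.2, -0.8]
gripper_width: 0.222
```

```bash
python3 - <<'E'
from h import *
f=grab_frame("wrist"); cv2.imwrite("pics/w4.png",f[:,:,::-1]);s=state();print(s["time"],s["tool_pos"],s["tool_rot"],s["gripper_width"])
g=grab_frame("top"); cv2.imwrite("pics/t4.png",cv2.resize(g[150:310,280:440,::-1],None,fx=3.5,fy=3.5))
for n in ["case","groove","lid_hinge"]:
  print(n,[(d["location"],d["confidence"]) for d in place_of("wrist",n)])
E
```

```text
5.45 [ 0.48565901 -0.14794636  0.1370221 ] [-2.30394512e-04  1.46228761e-03  9.99998837e-01  3.65739722e-04] 0.22822144911883038
case [([0.4904, -0.1487, 0.0002], 0.93)]
groove [([0.4934, -0.1482, 0.0365], 0.95)]
lid_hinge []
```

View pics/w4.png

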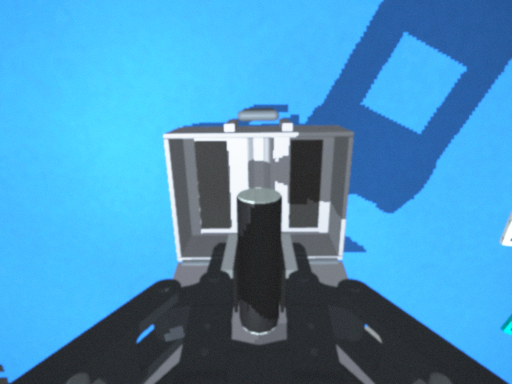

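View pics/t4.png

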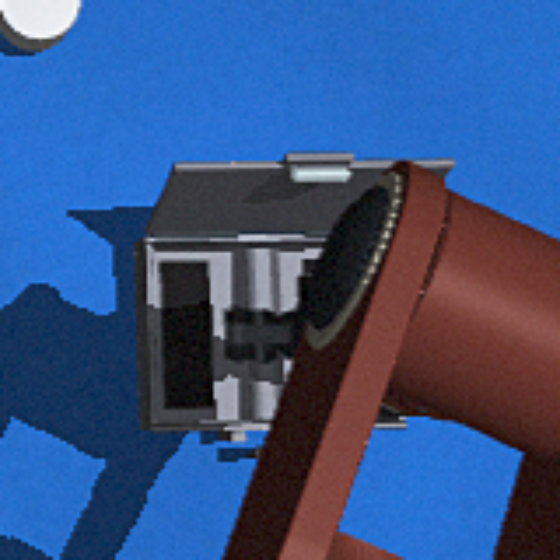

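```bash
python3 - <<'E'
from h import *
P=unproj("wrist",[[165,135],[352,132],[344,260],[179,260]],.05);print(P.round(4),P.mean(0))
f=cv2.imread("pics/w4.png");cv2.imwrite("pics/w4c.png",cv2.resize(f[100:290,150:370],None,fx=3.5,fy=3.5))
E
```

```text
[[ 0.4358 -0.2211  0.05  ]
 [ 0.4336 -0.0748  0.05  ]
 [ 0.5484 -0.0705  0.05  ]
 [ 0.5482 -0.2201  0.05  ]] [ 0.4915106  -0.14662573  0.05      ]
```

View pics/w4c.png

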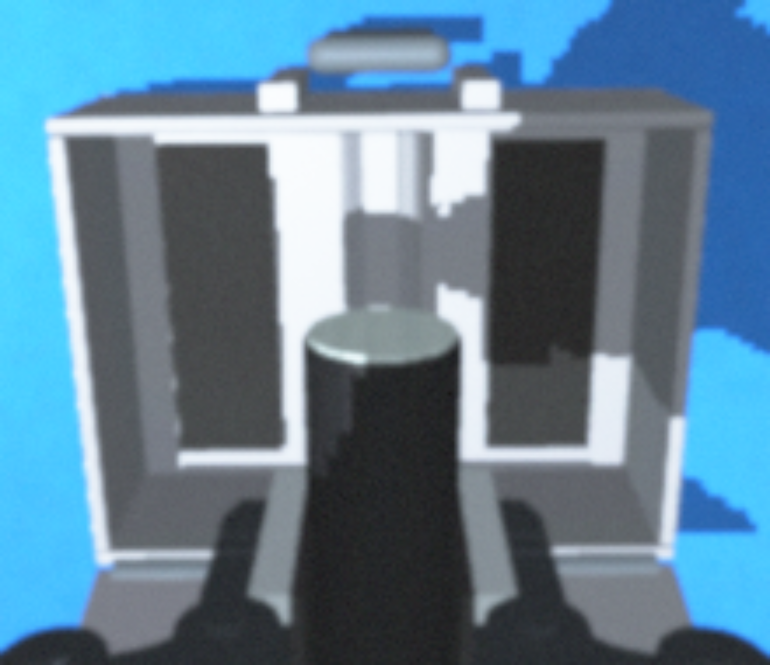

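```bash
python3 - <<'E'
from h import *
print(unproj("wrist",[[150+389/3.5,160],[150+345/3.5,140],[150+433/3.5,140]],.03).round(4)); t=state()["tool_pos"]; print(t,proj("wrist",t+[-.035,0,.019]))
E
```

```text
[[ 0.4603 -0.1456  0.03  ]
 [ 0.4429 -0.1564  0.03  ]
 [ 0.4429 -0.1348  0.03  ]]
[ 0.48587634 -0.14762719  0.13722159] [[258.65138145 200.99100202]]
```

{"op": "drive_tool", "data": {"series": [[[0,0.001,-0.03],[0,0,0]],[[0,0.001,-0.06],[0,0,0]],[[0,0.001,-0.085],[0,0,0]],[[0,0.001,-0.1],[0,0,0]],[[0,0.001,-0.108],[0,0,0]],[[0,0.001,-0.112],[0,0,0]],[[0,0.001,-0.112],[0,0,0]]]}}

```text
time: 6.35
tool_pos: [0.4867, -0.148, 0.0262]
tool_rot: [0.001, 0.001, 1.0, -0.0]
contact_force: [-0.1, 0.2, -0.9]
gripper_width: 0.23
```

```bash
python3 - <<'E'
from h import *
f=grab_frame("wrist"); s=state();print(s["time"],s["tool_pos"],s["contact_force"])
cv2.imwrite("pics/w5.png",cv2.resize(f[60:384,130:390,::-1],None,fx=1.8,fy=1.8))
E
```

```text
6.4 [ 0.48682847 -0.14789893  0.02640131] [-0.6709558   0.26297104 -0.3822334 ]
```

View pics/w5.png

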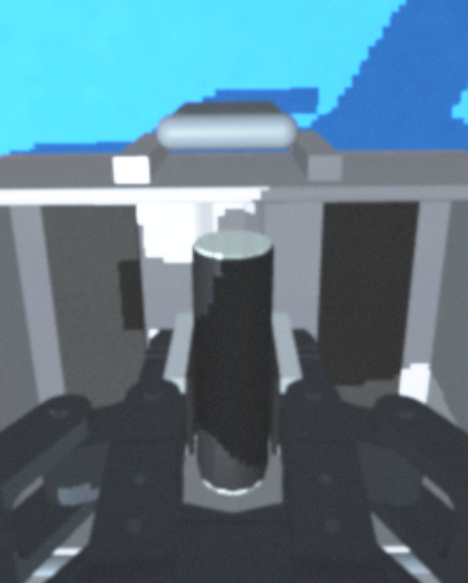

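Cell (column 232 in the crop) is centred between the dark floor pads (140 and 322). Lowering into the groove.

{"op": "drive_tool", "data": {"series": [[[0,0,-0.003],[0,0,0]],[[0,0,-0.006],[0,0,0]],[[0,0,-0.008],[0,0,0]],[[0,0,-0.009],[0,0,0]],[[0,0,-0.0095],[0,0,0]],[[0,0,-0.0095],[0,0,0]]]}}

```text
time: 7.0
tool_pos: [0.4864, -0.1483, 0.0163]
tool_rot: [0.001, 0.001, 1.0, -0.001]
contact_force: [1.5, -5.4, 2.3]
gripper_width: 0.227
```

{"op": "drive_tool", "data": {"series": [[[0,-0.001,0],[0,0,0]],[[0,-0.001,-0.0005],[0,0,0]],[[0,-0.001,-0.0005],[0,0,0]]]}}

```text
time: 7.3
tool_pos: [0.4863, -0.1484, 0.0161]
tool_rot: [0.0, 0.002, 1.0, 0.0]
contact_force: [-0.3, -2.0, 7.0]
gripper_width: 0.221
```

{"op": "drive_tool", "data": {"series": [[[0,0,0],[0,0,0]],[[0,0,0],[0,0,0]],[[0,0,0],[0,0,0]],[[0,0,0],[0,0,0]],[[0,0,0],[0,0,0]]], "fingers": -0.2}}

```text
time: 7.8
tool_pos: [0.4855, -0.1483, 0.0149]
tool_rot: [-0.0, 0.002, 1.0, 0.0]
contact_force: [0.1, 0.3, -0.3]
gripper_width: 0.598
```

```bash
python3 - <<'E'
from h import *
f=grab_frame("wrist"); s=state();print(s["time"],s["tool_pos"],s["contact_force"],s["gripper_width"])
t=s["tool_pos"];print(proj("wrist",[t+[0,0,.019],t+[.035,0,.019],t+[-.035,0,.019]]))
cv2.imwrite("pics/w6.png",cv2.resize(f[60:384,130:390,::-1],None,fx=1.8,fy=1.8))
E
```

```text
7.85 [ 0.48566367 -0.14845141  0.01508393] [-0.20279234  0.06234464 -0.05703582] 0.598510220459637
[[258.76798256 267.59578768]
 [258.9706615  324.55304164]
 [258.53105187 201.01303635]]
```

View pics/w6.png

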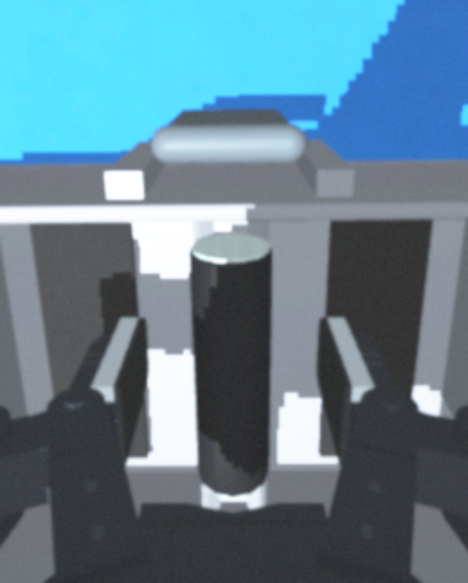

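Cell is lying in the rail. I'll retreat, verify, then go behind the lid.

{"op": "drive_tool", "data": {"series": [[[0,0,0.01],[0,0,0]],[[0,0,0.03],[0,0,0]],[[0,0,0.06],[0,0,0]],[[0,0,0.1],[0,0,0]],[[0,0,0.14],[0,0,0]],[[0,0,0.18],[0,0,0]],[[0,0,0.22],[0,0,0]],[[0,0,0.235],[0,0,0]]]}}

```text
time: 8.65
tool_pos: [0.4876, -0.1494, 0.2566]
tool_rot: [0.004, 0.002, 1.0, -0.002]
contact_force: [1.3, -0.2, -0.1]
gripper_width: 0.601
```

```bash
python3 - <<'E'
from h import *
f=grab_frame("wrist"); s=state();print(s["time"],s["tool_pos"])
for d in masks_of("wrist","cell"):
        v,u=np.nonzero(d["pixels"]); p=unproj("wrist",np.c_[u,v],.036)
        print(d["confidence"],len(u),f[v,u].mean(0).round(),rect(p))
cv2.imwrite("pics/w7.png",f[:,:,::-1])
g=grab_frame("scene"); cv2.imwrite("pics/s7.png",cv2.resize(g[100:240,60:260,::-1],None,fx=3.5,fy=3.5))
print(place_of("scene","lid_press"))
E
```

```text
8.7 [ 0.48798346 -0.14956832  0.25719787]
0.83 326 [ 40. 179. 101.] (array([420.6, 139.7]), array([36.8, 18.4]), 15.5)
0.8 926 [72. 76. 80.] (array([ 482.1, -149. ]), array([72.8, 21.2]), 0.4)
[{'location': [0.5758, -0.1484, 0.1453], 'confidence': 0.8}]
```

View pics/w7.png

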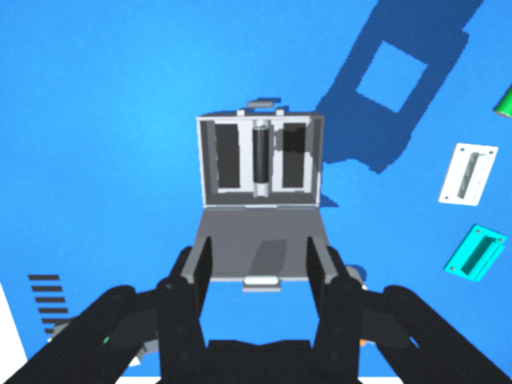

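View pics/s7.png

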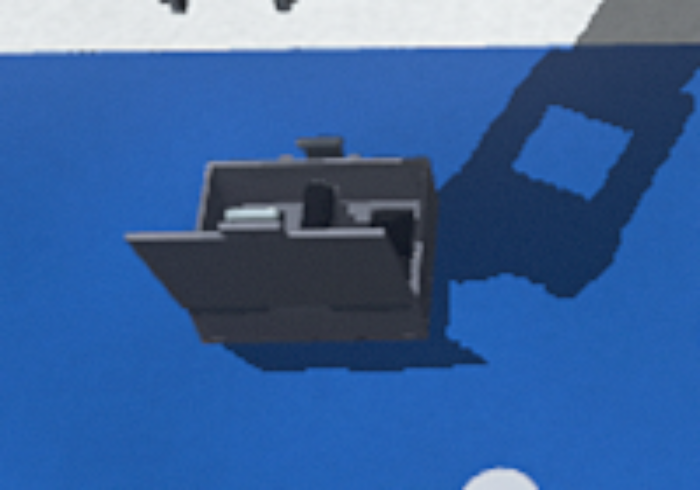

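Cell sits in the groove (wrist image 261,158; about x=0.482, y=-0.149). The lid is up. Going over and behind it.

{"op": "drive_tool", "data": {"series": [[[0.04,0,0],[0,0,0]],[[0.08,0,0],[0,0,0]],[[0.12,0,0],[0,0,0]],[[0.155,0,0],[0,0,0]],[[0.16,0,-0.03],[0,0,0]],[[0.16,0,-0.07],[0,0,0]],[[0.16,0,-0.11],[0,0,0]],[[0.16,0,-0.11],[0,0,0]]], "fingers": 1}}

```text
time: 9.65
tool_pos: [0.6394, -0.1463, 0.1287]
tool_rot: [-0.009, 0.002, 1.0, 0.003]
contact_force: [-0.2, 0.2, -1.5]
gripper_width: -0.001
```

```bash
python3 - <<'E'
from h import *
f=grab_frame("wrist"); s=state();print(s["time"],s["tool_pos"],s["gripper_width"])
cv2.imwrite("pics/w8.png",f[:,:,::-1])
g=grab_frame("scene"); cv2.imwrite("pics/s8.png",cv2.resize(g[60:260,60:310,::-1],None,fx=3,fy=3))
# path
h=np.array([.551,.05]); 
for th in np.arange(1.78,0,-.2):
    d=np.array([-np.cos(th),np.sin(th)]);n=np.array([np.sin(th),np.cos(th)])
    print(round(th,2),(h+.095*d+.005*n+[.011,0]).round(3))
E
```

```text
9.7 [ 0.64181503 -0.14718285  0.1333587 ] 0.001079705650532011
1.78 [0.587 0.142]
1.58 [0.568 0.145]
1.38 [0.549 0.144]
1.18 [0.53 0.14]
0.98 [0.513 0.132]
0.78 [0.498 0.12 ]
0.58 [0.485 0.106]
0.38 [0.476 0.09 ]
0.18 [0.469 0.072]
```

View pics/w8.png

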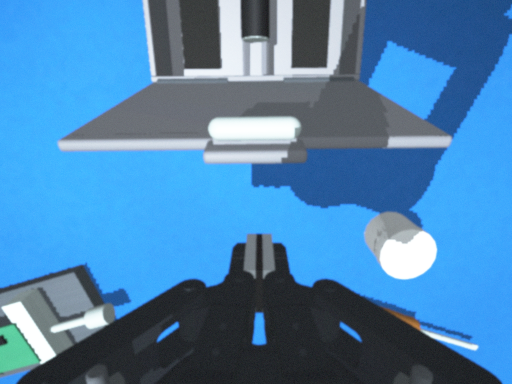

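View pics/s8.png

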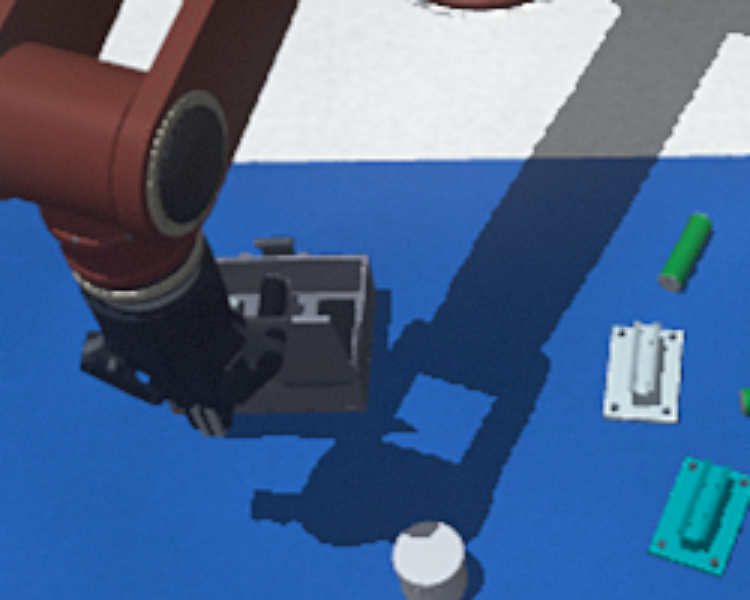

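{"op": "drive_tool", "data": {"series": [[[-0.03,0,0.002],[0,0,0]],[[-0.05,0,0.003],[0,0,0]],[[-0.06,0,0.004],[0,0,0]],[[-0.07,0,0.005],[0,0,0]],[[-0.08,0,0.005],[0,0,0]],[[-0.09,0,0.005],[0,0,0]],[[-0.1,0,0.004],[0,0,0]],[[-0.1,0,0.004],[0,0,0]]]}}

```text
time: 10.55
tool_pos: [0.5444, -0.1485, 0.1437]
tool_rot: [-0.001, 0.002, 1.0, 0.0]
contact_force: [0.0, -0.3, -0.7]
gripper_width: 0.0
```

```bash
python3 - <<'E'
from h import *
f=grab_frame("wrist"); s=state();print(s["time"],s["tool_pos"],s["contact_force"])
cv2.imwrite("pics/w9.png",f[:,:,::-1])
E
```

```text
10.6 [ 0.54486913 -0.14847999  0.14367477] [-0.43705693  0.80067355 -0.61971761]
```

View pics/w9.png

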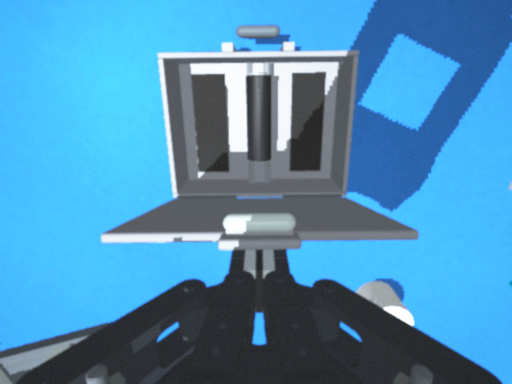

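{"op": "drive_tool", "data": {"series": [[[-0.008,0,-0.002],[0,0,0]],[[-0.016,0,-0.004],[0,0,0]],[[-0.026,0,-0.008],[0,0,0]],[[-0.034,0,-0.012],[0,0,0]],[[-0.042,0,-0.018],[0,0,0]],[[-0.05,0,-0.024],[0,0,0]],[[-0.057,0,-0.031],[0,0,0]],[[-0.063,0,-0.038],[0,0,0]]]}}

```text
time: 11.4
tool_pos: [0.482, -0.1486, 0.1055]
tool_rot: [-0.0, 0.002, 1.0, 0.0]
contact_force: [0.8, -0.3, 0.2]
gripper_width: 0.0
```

```bash
python3 - <<'E'
from h import *
f=grab_frame("wrist"); s=state();print(s["time"],s["tool_pos"],s["contact_force"])
cv2.imwrite("pics/w10.png",f[:,:,::-1])
g=grab_frame("scene"); cv2.imwrite("pics/s10.png",cv2.resize(g[60:260,60:310,::-1],None,fx=3,fy=3))
E
```

```text
11.45 [ 0.48057405 -0.14808856  0.10390766] [ 0.54295827 -0.74359548 -0.23870662]
```

View pics/w10.png

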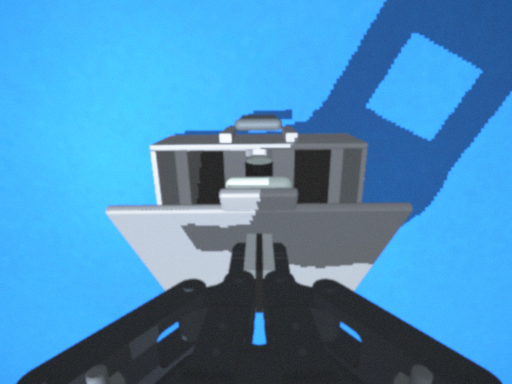

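View pics/s10.png

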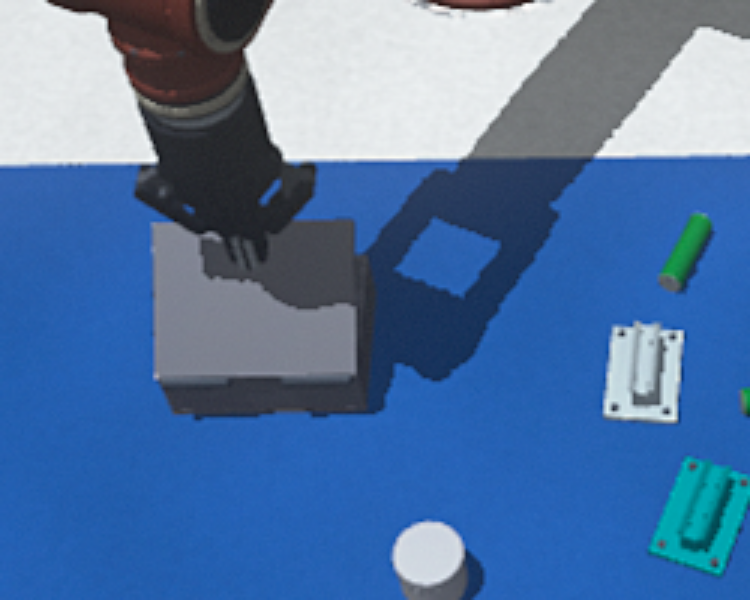

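{"op": "drive_tool", "data": {"series": [[[-0.005,0,-0.008],[0,0,0]],[[-0.01,0,-0.016],[0,0,0]],[[-0.015,0,-0.023],[0,0,0]],[[-0.02,0,-0.03],[0,0,0]],[[-0.027,0,-0.034],[0,0,0]],[[-0.033,0,-0.037],[0,0,0]],[[-0.038,0,-0.039],[0,0,0]],[[-0.038,0,-0.039],[0,0,0]]]}}

```text
time: 12.3
tool_pos: [0.444, -0.1485, 0.0669]
tool_rot: [-0.0, 0.002, 1.0, 0.0]
contact_force: [0.0, 0.5, 0.2]
gripper_width: 0.001
```

{"op": "drive_tool", "data": {"series": [[[0,0,-0.002],[0,0,0]],[[0,0,-0.004],[0,0,0]],[[0,0,-0.006],[0,0,0]],[[0,0,-0.008],[0,0,0]],[[0,0,-0.009],[0,0,0]],[[0,0,-0.01],[0,0,0]],[[0,0,-0.011],[0,0,0]],[[0,0,-0.012],[0,0,0]]]}}

```text
time: 13.1
tool_pos: [0.445, -0.1486, 0.0551]
tool_rot: [0.0, 0.002, 1.0, 0.0]
contact_force: [-2.0, -0.6, 6.7]
gripper_width: -0.0
```

{"op": "drive_tool", "data": {"series": [[[0,0,-0.001],[0,0,0]],[[0,0,-0.001],[0,0,0]],[[0,0,-0.002],[0,0,0]],[[0,0,-0.002],[0,0,0]]]}}

```text
time: 13.5
tool_pos: [0.4451, -0.1486, 0.0551]
tool_rot: [-0.0, 0.001, 1.0, 0.0]
contact_force: [-6.4, 2.9, 13.5]
gripper_width: 0.004
```

{"op": "drive_tool", "data": {"series": [[[0,0,-0.001],[0,0,0]],[[0,0,-0.003],[0,0,0]],[[0,0,-0.003],[0,0,0]]]}}

```text
time: 13.8
tool_pos: [0.4452, -0.1488, 0.0547]
tool_rot: [-0.002, 0.001, 1.0, 0.0]
contact_force: [-15.3, 6.6, 32.2]
gripper_width: 0.002
```

{"op": "drive_tool", "data": {"series": [[[0,0,0.01],[0,0,0]],[[0,0,0.03],[0,0,0]],[[0,0,0.06],[0,0,0]],[[0,0,0.1],[0,0,0]],[[-0.03,0,0.14],[0,0,0]],[[-0.03,0.04,0.17],[0,0,0]],[[-0.03,0.08,0.17],[0,0,0]],[[-0.03,0.12,0.17],[0,0,0]]]}}

```text
time: 14.6
tool_pos: [0.4154, -0.0279, 0.2219]
tool_rot: [0.002, 0.002, 1.0, -0.0]
contact_force: [0.5, 0.2, -0.6]
gripper_width: -0.0
```

```bash
python3 - <<'E'
from h import *
s=state();print(s["time"],s["tool_pos"])
for n in ["scene","top"]:
    f=grab_frame(n);print([(d["location"],d["confidence"]) for t in ("lid_press","tub","mug","driver") for d in place_of(n,t)])
    c=f[80:240,80:240] if n=="scene" else f[170:330,270:430]
    cv2.imwrite(f"pics/{n}11.png",cv2.resize(c[:,:,::-1],None,fx=3.5,fy=3.5))
E
```

```text
14.6 [ 0.41539658 -0.0278655   0.22190234]
[([0.4501, -0.1509, 0.0552], 0.76), ([0.6929, -0.0115, -0.0004], 0.81), ([0.6734, 0.3813, -0.002], 0.68), ([0.6949, -0.011, 0.0027], 0.19), ([0.8021, 0.0256, -0.0015], 0.91), ([0.671, 0.3777, -0.0023], 0.73)]
[([0.4476, -0.1486, 0.0559], 0.8), ([0.69, -0.0139, -0.0033], 0.6), ([0.6812, 0.3813, -0.002], 0.75), ([0.8066, 0.0268, -0.0031], 0.73)]
```

View pics/scene11.png

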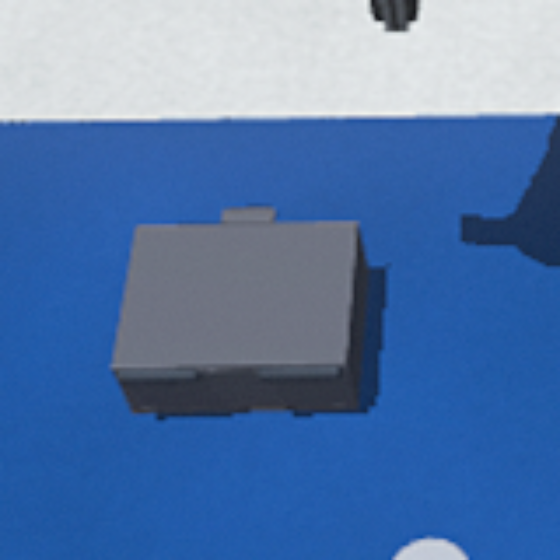

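View pics/top11.png

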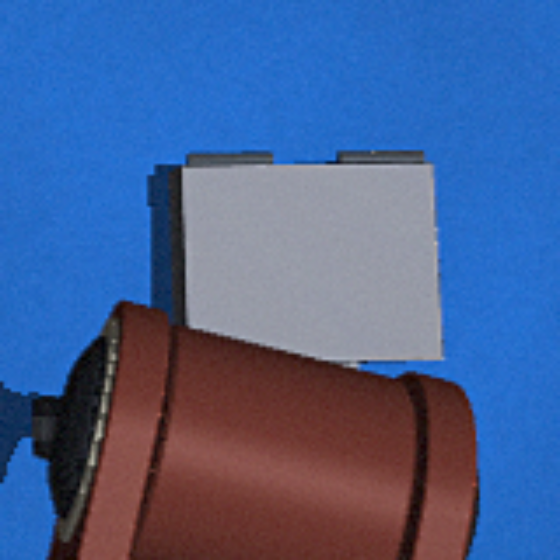

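```bash
python3 -c "
from plant import *
print(state()['joint_vel'].round(3),job_done())"
```

```text
the job is handed in; nothing more can be done
[ 0.003 -0.001 -0.001  0.002  0.002  0.001] None
```

The cell is in the case's groove with the lid pressed shut, and I handed the job in at about 14.6 s of the 58 s allowed.

- **Cell:** I took it from the silver cradle and lowered it into the groove until it seated with about 7 N up. After the release it lay about 10 mm off the case's centre along the groove, within 1 mm across it and turned about 0.4°. The lid was still standing then. I could not see the cell once the lid was shut.
- **Lid:** I folded it down from behind and pressed its front edge with up to about 32 N. It stopped firmly with the fingertips at 54.7 mm, against a shut height of 55 mm. With the arm withdrawn, both cameras put the press point at 55 to 56 mm, so it is past the catch; an ajar lid would show about 65 mm. I had no direct reading of the lid angle.
- **Bystanders:** the tub, mug and screwdriver read within a few mm of where they started, which is the accuracy of the measurement.
- **Disagreements:** my estimates of the groove's sideways position differed by about 3 mm between cameras. The side force while lowering showed which was right, and I corrected by 1 mm. Some network reports were false, such as the lid or the mug taken for a cell; I dropped them after checking colour and size.

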